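# Hook the canister out from under the wire guard

### The job

The black canister of the spare objective has slid under the wire guard. Take the orange-handled hooked rod, reach its hook in behind the canister and draw the canister out, still standing, onto the open desk until it is clear in front of the guard by a good finger's breadth; then lay the rod flat on the desk and let go. Do not touch the canister with the gripper, and leave the petri dish under the guard where it is.

Things in the scene. Friction and masses are not known exactly. Their poses are not given: they have to be found in the camera images.
- hooked_rod: Tool, 0.16 kg, flat on the desk. Orange handle block 70 x 20 x 40 mm (x, y, z); grip across the 20 mm. Origin: under the handle's middle; z up. From the handle an 8 mm steel rod runs along +x (axis at z = 4 mm) to x = 170, then a square bend into a crossbar along +y to y = 75 (left seen from the handle), tip turned back to (156, 84). Crossbar's inner face: x = 166. Balance point: in the handle.
- hook_bar (a point): Middle of the usable crossbar of the hooked rod: x = 170 mm, y = 40 mm, z = 4 mm in the rod's frame (on the bar's axis).
- wire_guard: Low fixed guard of 4 mm steel wires 26 mm apart; blue bar as its roof's front edge. 314 mm wide (y), 142 deep (x); roof underside 69 mm, top 77 mm above the desk. Open only at the front; sides 306 mm apart inside, back inside at x = 138; 4 mm high foot strips, from |y| = 151 to 175, and x > 134. Origin: middle of the front edge at desk level; +x runs in under the roof, +y left seen from the front.
- canister: Black round screw canister, 37 mm across, 20 mm high, about 0.16 kg, loose, standing on the desk under the guard in its left or its right half, its centre 55 to 77 mm behind the front edge. Origin: centre of its underside, z up.
- petri_dish: Petri dish with tan agar, 55 mm across, 12 mm high, loose and light, standing under the guard in the other half (centres about 140 mm apart). Origin: centre of its underside.
Things that resemble listed ones, but are neither listed nor needed, are in the scene too. Leave any purple look-alike of the hooked_rod alone.

How it is judged:
By the outcome, as a careful person would: the job done as asked, in the order asked, and still so for the second after the job is handed in, with the robot touching nothing.
It also fails if it takes over 48 s, if anything falls off the work surface, if the arm or the gripper's body presses on something with over 40 N, if the wrist force passes 120 N, or if a joint passes its speed limit or range.

### The arm

A 7-joint arm with a two-finger parallel gripper is mounted at the origin on a cart in front of the work surface, level with it; the furniture and walls round the work are solid. World frame = base frame: x ahead of the robot, y to its left, z up, the work surface at z = 0. Lengths are in m, angles in rad, forces in N, time in s.
With the tool pointing down it reaches from about 0.35 to 0.9 m from the base axis. Payload 7.2 kg.
Tool frame: the origin (TCP) lies on the front face of the gripper's body, between the roots of the fingers; the fingertips stand 73 mm ahead of it and the grasp point (between the pads) lies 54 mm ahead of it; z points along the fingers, y is the direction in which the jaws open and shut (so a half turn about z gives the same grasp; the last joint's range is limited). The gripper opens to 85 mm and grips with 20 to 120 N. Pads are 22 mm wide; open, the fingers measure 114 mm over their backs; the gripper's body (76 mm by 85 mm) begins 54 mm behind the grasp point. The pads swing forward as they close: fully open they stand 13 mm farther back than shut.
Start: joints at [1.217, 0.411, -0.013, 1.596, 0.006, 1.134, -0.082], TCP at [0.176, -0.6, 0.304] pointing down, gripper open.
Joint ranges: [-2.95, 2.95], [-0.29, 1.99], [-1.47, 1.44], [0.14, 2.54], [-1.03, 4.17], [0.13, 1.85], [-2.86, 2.86]. Speed limits (rad/s): [2.39, 2.39, 3.01, 3.01, 3.14, 3.14, 3.14].

### API

Orientations are given as a unit quaternion [w, x, y, z].
In Python, from workcell import read_state, camera, job, models gives the robot as it stands.
- The arm moves only by the tool send_rows, never from a script. Its arguments are lists of equal length, an entry for each row: "travel": the shift along the world's x, y, z in units of 25 mm (1.0 is 25 mm), a list of three; "spin": the turn about the world's z in units of 6 degrees (1.0 is 6 degrees); "grip": the closure, from 0 (fully open) to 1 (shut). A call has 1 to 12 rows; each row shifts and turns the commanded pose from where the row before left it; what a row does not reach is not made up. A row lasts 1/12 s, in which the tool goes at most 41.7 mm and 7.16 degrees, less where a joint would pass 70% of its speed; a pose out of reach is approached as far as the arm can. A call is refused whole if a number of a shift passes 1 or a number of a turn 1, either way. A call with a gripper value outside its range is refused whole. The fingers move at their own pace and stop on an object; "newtons" is the grip in N (left out, the last holds). Time passes only in rows, so rows that do not move let the fingers close. It gives the time, the measured TCP pose, the force and the opening at its end, in the units of the state.
- read_state(): the state, without advancing time (a new reading comes with each control period).
- camera(name): name is "scene" or "top" or "wrist"; returns a dict with "img" (420x560x3 uint8, blue, green, red), "depth" (420x560 float32, m along the optical axis (not along the pixel's ray), 0 where there is no reading), "fov_y" (degrees; the focal length in pixels is half the picture's height over the tangent of half this angle, whatever the lens; pixels are square), "cx", "cy" (the principal point, pixels), "T" (4x4, takes a point from camera to world coordinates); the wrist camera has in their place "tool_from_camera" (4x4, takes a point from camera to tool coordinates, whose origin is the TCP and whose axes are the flange's). Camera axes: x right, y up, looking along -z (the intrinsics and any distortion apply to the point x, -y, -z); pixel columns grow to the right and rows downward; lengths in m; the calibration is good to about 2 mm. A picture is of the moment at which its call begins: read the wrist's pose just before it.
- job.finish_job(): hands the job in, once; it reports no verdict.
Trained networks look in the newest picture that a camera, given by its name, has taken for a name from the list of things; names that differ only in an ending like _2 or _b are one class to them, and where a whole thing is asked for, a point or a joint stands for the part that bears it (a point fixed in the world has none). Each returns a list of dicts, best first, with "score" (0 to 1); they miss things now and then, are a little off and sometimes report something else, mostly with a low value. They report only what shows in the picture. A call takes as long as a camera call. They do not tell look-alikes from the thing itself.
- models.boxes_of(camera, target): "point" ([x, y, z] in m, in the coordinates of the camera as it stood for that picture, good to about 4 mm: the middle of the surface that is visible of it).
- models.masks_of(camera, target): "mask" (420x560 bool, what is visible of it).
- models.place_of(camera, target): "point" ([x, y, z] in m, in the coordinates of the camera as it stood for that picture, good to about 4 mm: a listed point, or the origin of a listed thing).
The state is a dict: "t": time; "joint_positions": joint angles; "joint_velocities": joint speeds; "effort": joint torques, N m; "tool_pos": TCP position; "tool_rot": TCP orientation; "ft_force": force on the tool from outside, world axes, zero at the start; "ft_torque": the same for the moment, N m; "finger_gap": finger opening in m.
Only numpy, scipy, OpenCV 4.12 (cv2) and the standard library are available. Lean on these libraries where they do the work, as an engineer would, in place of code of your own. Each camera call takes 0.05 s, during which the arm holds its last target.

## Working session

There is one attempt and no reset: what is moved stays moved. The work goes in short steps, Python scripts to look and compute and a tool call to move; the robot and the scene stay as the last step left them, time stands still between calls to the robot, and variables do not carry over. Pictures are saved under pics/ and viewed, and the job is handed in when it is done.

Besides the shell and the picture viewer there is one more tool, called after "Call:" as name(argument=value, ...) on one line, values as JSON. send_rows: Moves the arm, as the interface text tells. Its arguments: {"type":"object","properties":{"travel":{"type":"array","items":{"type":"array","items":{"type":"number"}}},"spin":{"type":"array","items":{"type":"number"}},"grip":{"type":"array","items":{"type":"number"}},"newtons":{"type":"number"}},"required":["travel","spin","grip"]}

```bash
ls; mkdir -p pics
python3 - <<'E'
from workcell import read_state, camera, job, models
import cv2
s=read_state(); print({k:s[k] for k in('t','tool_pos','tool_rot','finger_gap','ft_force')})
for n in('scene','top'):
    c=camera(n); cv2.imwrite(f'pics/{n}0.png',c['img']); print(n,c['fov_y'],c['cx'],c['cy'],c['T'].round(3).tolist(), [k for k in c])
    for t in('hooked_rod','hook_bar','wire_guard','canister','petri_dish'):
        for r in models.place_of(n,t): 
            p=c['T']@[*r['point'],1]; print(n,t,round(r['score'],2),p[:3].round(3))
E
```

```text
pics
{'t': 0.0, 'tool_pos': array([ 0.17607311, -0.59930092,  0.30305097]), 'tool_rot': array([-7.84831611e-04,  9.89805510e-01,  1.42423342e-01, -1.65400947e-04]), 'finger_gap': 0.08557378039132198, 'ft_force': array([-0.08461405,  0.05176216, -0.2062825 ])}
scene 54.355856371617875 274.81824811009864 204.69296770998685 [[0.557, 0.563, -0.611, -0.028], [-0.831, 0.373, -0.413, -0.435], [-0.005, 0.737, 0.675, 0.618], [0.0, 0.0, 0.0, 1.0]] ['img', 'depth', 'fov_y', 'cx', 'cy', 'T']
scene hooked_rod 0.96 [ 0.351 -0.155 -0.001]
scene hooked_rod 0.93 [0.433 0.099 0.005]
scene hooked_rod 0.53 [ 0.613 -0.352 -0.004]
scene hook_bar 0.76 [0.611 0.114 0.006]
scene hook_bar 0.75 [ 0.525 -0.154  0.004]
scene canister 0.5 [ 0.615 -0.352 -0.002]
scene petri_dish 0.71 [ 0.64  -0.223  0.002]
top 42.97053203901859 271.4916206142829 214.34437960681421 [[-0.029, 0.99, -0.135, 0.297], [-1.0, -0.03, -0.003, -0.095], [-0.007, 0.135, 0.991, 1.504], [0.0, 0.0, 0.0, 1.0]] ['img', 'depth', 'fov_y', 'cx', 'cy', 'T']
top hooked_rod 0.84 [ 0.35  -0.149 -0.   ]
top hooked_rod 0.6 [0.432 0.099 0.002]
top hook_bar 0.88 [ 0.526 -0.151  0.007]
top hook_bar 0.68 [ 0.606  0.11  -0.001]
top wire_guard 0.79 [ 0.561 -0.272 -0.003]
top canister 0.46 [ 0.61  -0.352 -0.001]
top petri_dish 0.65 [ 0.634 -0.215  0.001]
```

View pics/scene0.png

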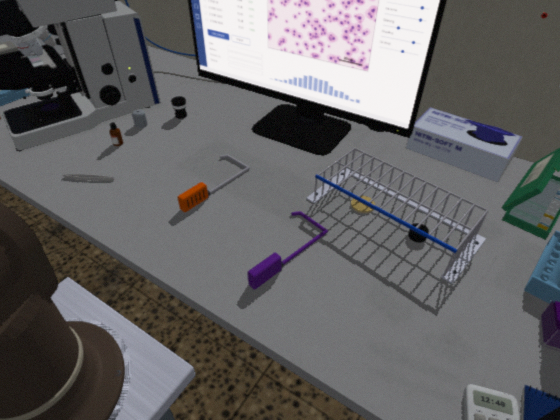

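View pics/top0.png

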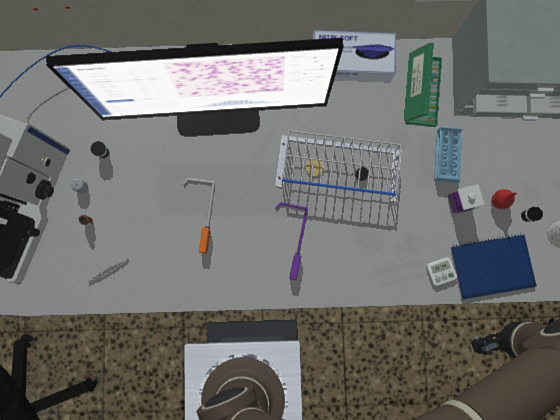

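Scene picture: the orange rod's handle is at (193,196) and its hook at (235,162). The purple look-alike's handle is at (264,270). The canister under the guard is at (418,232) and the dish at (361,205). 

Possible mix-ups:
- **Rod:** orange at (193,196) against purple at (264,270). I choose orange.
- **Canister:** under the guard at (418,232), against the black pots at (179,107) in the scene view and (532,213) in the top view. I choose the one under the guard.

Next I'll take close crops and measure.

```bash
cat > h.py <<'E'
import numpy as np, cv2
from workcell import read_state, camera, job, models
def cloud(c):
    h,w=c['depth'].shape; f=h/2/np.tan(np.radians(c['fov_y'])/2)
    u,v=np.meshgrid(np.arange(w),np.arange(h)); d=c['depth']
    P=np.stack([(u-c['cx'])/f*d,-(v-c['cy'])/f*d,-d,np.ones_like(d)],-1)
    return (P@c['T'].T)[...,:3]
E
python3 - <<'E'
from h import *
out=[]
for n,box in(('scene',(130,170,360,160)),('top',(150,120,260,180))):
    c=camera(n); P=cloud(c); hsv=cv2.cvtColor(c['img'],cv2.COLOR_BGR2HSV); ok=c['depth']>0
    x,y,w,h=box
    if n=='scene': crop=c['img'][130:310,160:500]
    else: crop=c['img'][120:300,150:420]
    cv2.imwrite(f'pics/{n}crop.png',cv2.resize(crop,None,fx=2.3,fy=2.3,interpolation=cv2.INTER_CUBIC))
    # blue bar
    m=(hsv[...,0]>100)&(hsv[...,0]<125)&(hsv[...,1]>150)&ok
    Q=P; m&=(Q[...,2]>.055)&(Q[...,2]<.09)&(Q[...,0]>.45)&(Q[...,0]<.65)&(Q[...,1]<-.05)&(Q[...,1]>-.5)
    B=P[m]; 
    if len(B)>10:
        vx,vy,x0,y0=cv2.fitLine(B[:,:2].astype(np.float32),cv2.DIST_HUBER,0,.01,.01).ravel()
        print(n,'bar n',len(B),'mid',B.mean(0).round(4),'ends',B[B[:,1].argmin()].round(3),B[B[:,1].argmax()].round(3),'normal yaw deg',np.degrees(np.arctan2(vy,vx))%180-90)
    # orange handle
    m=(hsv[...,0]>5)&(hsv[...,0]<18)&(hsv[...,1]>180)&(hsv[...,2]>90)&ok&(abs(P[...,0]-.43)<.06)&(abs(P[...,1]-.1)<.06)
    T=m&(P[...,2]>.036); A=P[T]; r=cv2.minAreaRect((A[:,:2]*1000).astype(np.float32)); print(n,'handle top',len(A),A.mean(0).round(4),r)
    # shaft/bar
    for t in('canister','petri_dish','hooked_rod'):
        for q in models.masks_of(n,t):
            mm=q['mask']&ok; 
            if mm.sum()<5: continue
            A=P[mm]; yy,xx=np.nonzero(mm); print(n,t,round(q['score'],2),'px',xx.mean().round(),yy.mean().round(),mm.sum(),'mean',A.mean(0).round(3),'min',A.min(0).round(3),'max',A.max(0).round(3))
E
```

```text
scene bar n 525 mid [ 0.5592 -0.2983  0.0752] ends [ 0.54  -0.432  0.075] [ 0.589 -0.124  0.075] normal yaw deg -9.114372
scene handle top 176 [0.431  0.0943 0.0391] ((431.5738220214844, 94.62428283691406), (18.207988739013672, 66.59535217285156), 83.24075317382812)
scene canister 0.63 px 417.0 233.0 185 mean [ 0.606 -0.353  0.015] min [ 0.593 -0.37   0.002] max [ 0.63  -0.336  0.022]
scene petri_dish 0.68 px 360.0 206.0 172 mean [ 0.624 -0.219  0.005] min [ 0.609 -0.245  0.   ] max [ 0.658 -0.196  0.008]
scene hooked_rod 0.84 px 276.0 261.0 971 mean [ 0.384 -0.16   0.023] min [ 0.317 -0.194 -0.002] max [ 0.535 -0.114  0.043]
scene hooked_rod 0.64 px 203.0 190.0 751 mean [0.466 0.091 0.021] min [ 0.397  0.068 -0.001] max [0.611 0.155 0.043]
top bar n 219 mid [ 0.5616 -0.2771  0.0758] ends [ 0.54  -0.428  0.072] [ 0.585 -0.123  0.075] normal yaw deg -9.076935
top handle top 147 [0.4306 0.0978 0.0403] ((430.97314453125, 97.52742004394531), (19.059467315673828, 67.04065704345703), 80.56193542480469)
top canister 0.47 px 362.0 174.0 75 mean [ 0.608 -0.352  0.019] min [ 0.592 -0.363  0.012] max [ 0.625 -0.334  0.026]
top petri_dish 0.5 px 314.0 167.0 188 mean [ 0.634 -0.216  0.008] min [ 0.61  -0.238 -0.002] max [ 0.656 -0.193  0.077]
top hooked_rod 0.89 px 296.0 242.0 451 mean [ 0.419 -0.158  0.02 ] min [ 0.316 -0.192 -0.006] max [ 0.536 -0.102  0.048]
top hooked_rod 0.82 px 204.0 219.0 408 mean [0.492 0.097 0.022] min [ 0.395  0.073 -0.004] max [0.614 0.16  0.046]
```

View pics/scenecrop.png

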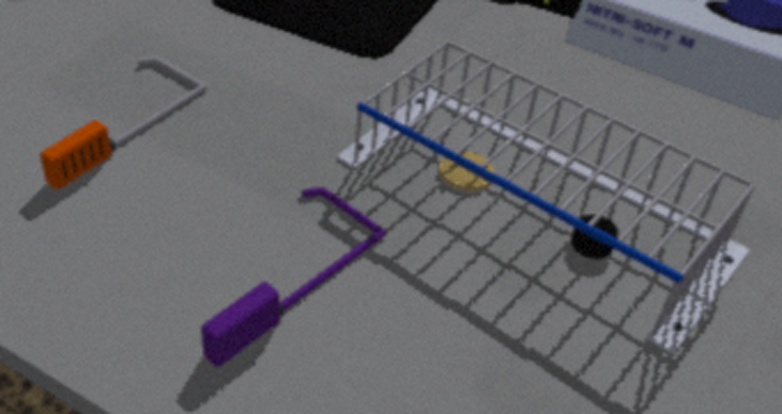

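View pics/topcrop.png

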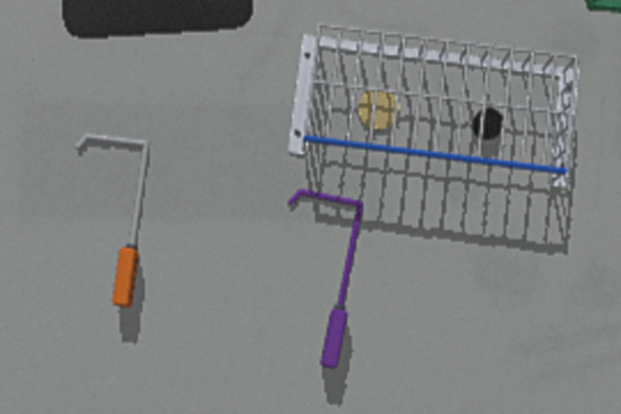

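The crops confirm it. The orange rod's handle top is at (0.431, 0.097) with yaw about -9°. The guard's blue bar has its middle at (0.562,-0.277) and yaw -9.1°. The canister sits in the right half at guard (62,-66) mm and the dish at (65,69). The hook can go in over the 20 mm canister, under the 69 mm roof, and be lowered behind it. Now moving to the rod.

Call:
send_rows(travel=[[0.6,0.9,0],[0.6,0.9,0],[0.6,0.9,0],[0.6,0.9,0],[0.6,0.9,0],[0.6,0.9,0],[0.6,0.9,0],[0.6,0.9,0],[0.6,0.9,0],[0.6,0.9,0],[0.6,0.9,0],[0.6,0.9,0]], spin=[-0.4,-0.4,-0.4,-0.4,-0.4,-0.4,-0.4,-0.4,-0.4,-0.4,-0.2,0], grip=[0,0,0,0,0,0,0,0,0,0,0,0], newtons=80)

```text
t: 2.0
tool_pos: [0.3568, -0.3285, 0.3041]
tool_rot: [0.0, 0.997, -0.078, 0.0]
ft_force: [0.7, -0.2, -0.3]
finger_gap: 0.0854
```

Call:
send_rows(travel=[[0.2,1,0],[0.2,1,0],[0.2,1,0],[0.2,1,0],[0.2,1,0],[0.2,1,0],[0.2,1,0],[0.2,1,0],[0.2,1,-0.5],[0.2,1,-0.5],[0.2,1,-0.5],[0.2,1,-0.5]], spin=[0,0,0,0,0,0,0,0,0,0,0,0], grip=[0,0,0,0,0,0,0,0,0,0,0,0])

```text
t: 3.0
tool_pos: [0.4164, -0.0285, 0.2538]
tool_rot: [0.0, 0.997, -0.077, 0.001]
ft_force: [0.3, -0.5, -0.0]
finger_gap: 0.0855
```

Call:
send_rows(travel=[[0.1,1,-0.4],[0.1,1,-0.4],[0,1,-0.4],[0,1,-0.4],[0,1,-0.4],[0,0.1,0],[0,0,0],[0,0,0]], spin=[0,0,0,0,0,0,0,0], grip=[0,0,0,0,0,0,0,0])

```text
t: 3.67
tool_pos: [0.4212, 0.0975, 0.204]
tool_rot: [0.0, 0.997, -0.077, -0.0]
ft_force: [0.5, -0.8, 0.9]
finger_gap: 0.085
```

Run:
```python
from h import *
s=read_state(); c=camera('wrist'); print(s['tool_pos'],s['tool_rot'])
from scipy.spatial.transform import Rotation as R
q=s['tool_rot']; W=np.eye(4); W[:3,:3]=R.from_quat([q[1],q[2],q[3],q[0]]).as_matrix(); W[:3,3]=s['tool_pos']
c['T']=W@c['tool_from_camera']; print(c['tool_from_camera'].round(3).tolist())
cv2.imwrite('pics/w1.png',c['img']); P=cloud(c); hsv=cv2.cvtColor(c['img'],cv2.COLOR_BGR2HSV)
m=(hsv[...,0]>5)&(hsv[...,0]<18)&(hsv[...,1]>180)&(hsv[...,2]>90)&(c['depth']>0)&(P[...,2]>.034)&(P[...,2]<.05)
A=P[m]; print(len(A),A.mean(0),cv2.minAreaRect((A[:,:2]*1000).astype(np.float32)))
for t in('hooked_rod','hook_bar'):
    for r in models.place_of('wrist',t): print(t,r['score'],(c['T']@[*r['point'],1]).round(4))
```

```text
[0.42124492 0.09747767 0.20401867] [ 1.99207766e-04  9.97050633e-01 -7.67462939e-02 -4.10314160e-05]
[[-0.0, 0.958, 0.288, 0.072], [1.0, 0.001, -0.001, -0.001], [-0.001, 0.288, -0.958, -0.07], [0.0, 0.0, 0.0, 1.0]]
2250 [0.43593249 0.09743295 0.03978505] ((434.6189880371094, 97.76398468017578), (16.86032485961914, 66.89018249511719), 81.61541748046875)
hooked_rod 0.62 [ 0.4336  0.0986 -0.0013  1.    ]
```

View pics/w1.png

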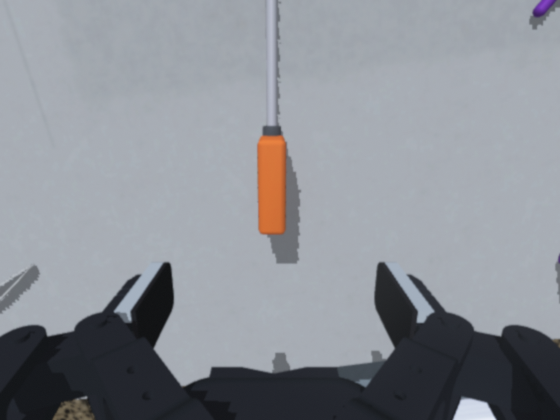

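The wrist picture shows the orange handle centred at (271,185) between the open fingers, with its shaft running straight up the image and aligned. Next I descend and grip.

Call:
send_rows(travel=[[0.1,0.1,-0.5],[0,0,-0.8],[0,0,-1],[0,0,-1],[0,0,-1],[0,0,-0.5],[0,0,-0.2],[0,0,0]], spin=[0,0,0,0,0,0,0,0], grip=[0,0,0,0,0,0,0,0])

```text
t: 4.48
tool_pos: [0.4234, 0.0996, 0.0782]
tool_rot: [0.0, 0.997, -0.077, -0.001]
ft_force: [0.5, 0.3, 1.1]
finger_gap: 0.0853
```

Call:
send_rows(travel=[[0,0,0],[0,0,0],[0,0,0],[0,0,0],[0,0,0],[0,0,0],[0,0,0],[0,0,0],[0,0,0],[0,0,0]], spin=[0,0,0,0,0,0,0,0,0,0], grip=[1,1,1,1,1,1,1,1,1,1], newtons=80)

```text
t: 5.32
tool_pos: [0.424, 0.1003, 0.0796]
tool_rot: [0.0, 0.997, -0.077, 0.001]
ft_force: [-2.2, -2.0, 7.6]
finger_gap: 0.0189
```

Call:
send_rows(travel=[[0,0,0.3],[0,0,0.7],[0,0,1],[0,0,1],[0,0,0.5],[0,0,0],[0,0,0]], spin=[0,0,0,0,0,0,0], grip=[1,1,1,1,1,1,1])

```text
t: 5.9
tool_pos: [0.4238, 0.1002, 0.1669]
tool_rot: [-0.0, 0.997, -0.077, 0.001]
ft_force: [0.8, -0.8, -1.8]
finger_gap: 0.0192
```

```bash
cat >> h.py <<'E'
from scipy.spatial.transform import Rotation as R
def wrist():
    s=read_state(); c=camera('wrist'); q=s['tool_rot']; W=np.eye(4); W[:3,:3]=R.from_quat([q[1],q[2],q[3],q[0]]).as_matrix(); W[:3,3]=s['tool_pos']
    c['T']=W@c['tool_from_camera']; c['W']=W; return s,c
E
python3 - <<'E'
from h import *
s,c=wrist(); print(s['tool_pos'],s['tool_rot'],s['ft_force'],s['finger_gap']); Wi=np.linalg.inv(c['W'])
cv2.imwrite('pics/w2.png',c['img']); P=cloud(c)
for t in('hooked_rod','hook_bar'):
    for r in models.place_of('wrist',t): p=c['T']@[*r['point'],1]; print('wrist',t,r['score'],p[:3].round(4),'tool',(Wi@p)[:3].round(4))
for n in('scene','top'):
    k=camera(n); cv2.imwrite(f'pics/{n}2.png',k['img']); 
    for t in('hooked_rod','hook_bar'):
        for r in models.place_of(n,t): p=k['T']@[*r['point'],1]; print(n,t,r['score'],p[:3].round(4),'tool',(Wi@p)[:3].round(4))
    if n=='scene':
        PP=cloud(k); 
        for q in models.masks_of(n,'hooked_rod'):
            A=PP[q['mask']&(k['depth']>0)]; A=A[(A[:,1]>0)&(A[:,0]>.48)]
            if len(A): 
                for a in A[np.argsort(A[:,0])][::12]: print(a.round(3))
E
```

```text
[0.4238423  0.1001755  0.16686721] [-4.34066706e-05  9.97019809e-01 -7.71421036e-02  7.71318740e-04] [ 0.7739899  -0.80088979 -1.84623061] 0.019243042733412388
wrist hooked_rod 0.68 [0.4297 0.102  0.0876] tool [ 0.0054 -0.0027  0.0792]
scene hooked_rod 0.69 [0.4327 0.1    0.0853] tool [ 0.0087 -0.0012  0.0816]
scene hooked_rod 0.69 [ 0.3504 -0.1522  0.0006] tool [-0.034   0.2607  0.1661]
scene hook_bar 0.68 [0.6087 0.1084 0.0911] tool [ 0.1813 -0.0365  0.076 ]
scene hook_bar 0.62 [ 0.5267 -0.1524  0.0049] tool [0.1402 0.2337 0.1621]
[0.48  0.087 0.093]
[0.491 0.085 0.092]
[0.499 0.089 0.094]
[0.507 0.085 0.091]
[0.516 0.08  0.09 ]
[0.523 0.083 0.093]
[0.531 0.084 0.093]
[0.537 0.078 0.092]
[0.547 0.077 0.089]
[0.554 0.077 0.091]
[0.563 0.076 0.091]
[0.571 0.079 0.091]
[0.58  0.074 0.093]
[0.59  0.071 0.089]
[0.597 0.157 0.093]
[0.6   0.081 0.091]
[0.601 0.07  0.091]
[0.603 0.08  0.092]
[0.604 0.11  0.092]
[0.605 0.127 0.091]
[0.607 0.143 0.09 ]
[0.608 0.12  0.092]
[0.61  0.118 0.092]
[0.626 0.176 0.002]
top hooked_rod 0.57 [ 3.515e-01 -1.510e-01 -1.000e-04] tool [-0.0331  0.2594  0.1669]
top hook_bar 0.82 [ 0.5251 -0.149   0.0069] tool [0.1381 0.2306 0.1602]
top hook_bar 0.48 [0.6081 0.1094 0.0854] tool [ 0.1805 -0.0374  0.0817]
```

View pics/w2.png

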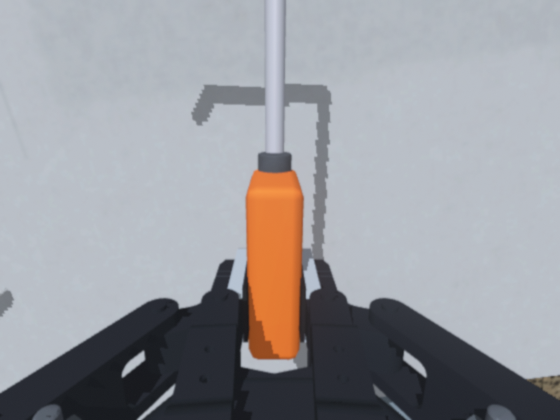

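View pics/scene2.png

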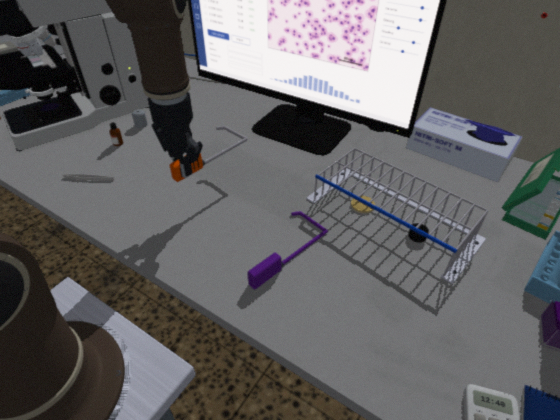

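The rod is held level: its shaft sits at z≈0.091 all along, with no tilt, and the hook_bar is at tool (0.181, 0.037 left). I now carry it to in front of the guard, pulling back in x first so it stays clear of the guard.

Call:
send_rows(travel=[[-0.9,-0.6,0],[-0.9,-0.6,0],[-0.9,-0.6,0],[-0.9,-0.6,0],[0,-1,0],[0,-1,0],[0,-1,0],[0,-1,0],[0,-1,0],[0,-1,0],[0,-1,0],[0,-1,0]], spin=[0,0,0,0,0,0,0,0,0,0,0,0], grip=[1,1,1,1,1,1,1,1,1,1,1,1])

```text
t: 7.4
tool_pos: [0.3335, -0.1609, 0.1665]
tool_rot: [0.0, 0.997, -0.077, 0.0]
ft_force: [0.3, 0.3, -1.4]
finger_gap: 0.0192
```

Call:
send_rows(travel=[[0,-1,0],[0,-1,0],[0,-1,0],[0,-1,0],[0,-1,0],[0,-1,0],[0,-1,0],[-0.1,-0.4,0],[0,0,-0.6],[0,0,-0.7],[0,0,-0.6],[0,0,0]], spin=[0,0,0,0,0,0,0,0,0,0,0,0], grip=[1,1,1,1,1,1,1,1,1,1,1,1])

```text
t: 8.4
tool_pos: [0.33, -0.3432, 0.1165]
tool_rot: [-0.002, 0.997, -0.077, -0.002]
ft_force: [-0.1, -0.1, -1.9]
finger_gap: 0.019
```

```bash
cat > look.py <<'E'
from h import *
import sys
tag=sys.argv[1]
G=np.array([.562,-.277]); a=np.radians(-9.1); ux=np.array([np.cos(a),np.sin(a)]); uy=np.array([-np.sin(a),np.cos(a)])
s,c=wrist(); print('tcp',s['tool_pos'].round(4),s['tool_rot'].round(4),'F',s['ft_force'].round(1)); Wi=np.linalg.inv(c['W'])
cv2.imwrite(f'pics/w{tag}.png',c['img'])
def g(p): d=p[:2]-G; return np.round([d@ux*1000,d@uy*1000,p[2]*1000],1)
for n in('wrist','scene','top'):
    k=c if n=='wrist' else camera(n)
    if n=='scene': cv2.imwrite(f'pics/s{tag}.png',cv2.resize(k['img'][130:310,160:500],None,fx=2.3,fy=2.3,interpolation=cv2.INTER_CUBIC))
    if n=='top': cv2.imwrite(f'pics/t{tag}.png',cv2.resize(k['img'][120:300,200:430],None,fx=3.2,fy=3.2,interpolation=cv2.INTER_CUBIC))
    for t in('hook_bar','canister','petri_dish'):
        for r in models.place_of(n,t): p=(k['T']@[*r['point'],1])[:3]; print(n,t,round(r['score'],2),p.round(4),'guard mm',g(p))
print('tcp guard',g(s['tool_pos']))
E
python3 look.py 3
```

```text
tcp [ 0.33   -0.3432  0.1165] [-0.0016  0.997  -0.0768 -0.0018] F [-0.1 -0.1 -1.9]
scene hook_bar 0.6 [ 0.5238 -0.1497  0.0026] guard mm [-57.8 119.7   2.6]
scene canister 0.62 [ 0.6131 -0.3536 -0.0026] guard mm [ 62.5 -67.6  -2.6]
top hook_bar 0.69 [ 0.5249 -0.1511  0.0042] guard mm [-56.6 118.4   4.2]
top hook_bar 0.63 [ 0.511  -0.3326  0.0435] guard mm [-41.5 -63.   43.5]
top canister 0.51 [ 0.6112 -0.3504  0.001 ] guard mm [ 60.2 -64.7   1. ]
top petri_dish 0.56 [ 0.633 -0.216 -0.   ] guard mm [60.5 71.5 -0. ]
tcp guard [-218.7 -102.   116.5]
```

View pics/w3.png

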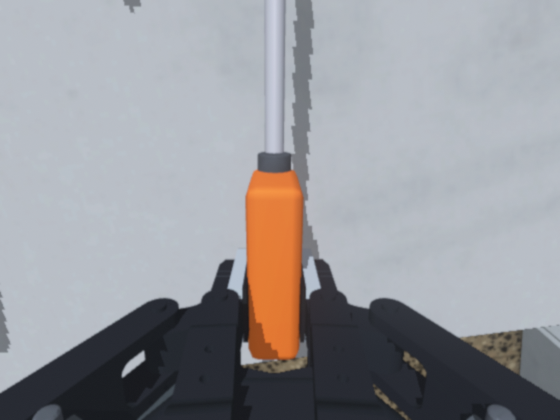

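View pics/s3.png

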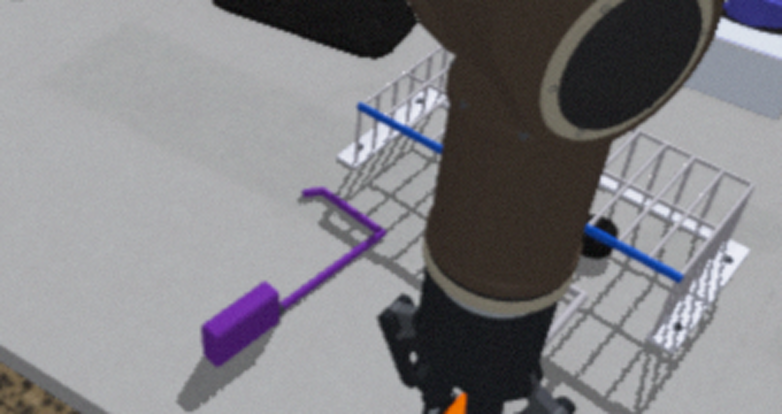

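The hook is in front of the guard at guard (-40,-63) mm with its axis at z≈42. That clears the 20 mm canister top and the 69 mm roof. Inserting 140 mm over the canister.

Call:
send_rows(travel=[[0.4,-0.07,0],[0.7,-0.12,0],[0.7,-0.12,0],[0.7,-0.12,0],[0.7,-0.12,0],[0.7,-0.12,0],[0.7,-0.12,0],[0.6,-0.1,0],[0.3,-0.06,0],[0,0,0],[0,0,0]], spin=[0,0,0,0,0,0,0,0,0,0,0], grip=[1,1,1,1,1,1,1,1,1,1,1])

```text
t: 9.92
tool_pos: [0.4685, -0.3681, 0.1185]
tool_rot: [-0.0, 0.997, -0.077, -0.0]
ft_force: [-0.9, -0.1, -2.5]
finger_gap: 0.0186
```

```bash
python3 look.py 4
```

```text
tcp [ 0.4685 -0.3681  0.1185] [-2.000e-04  9.971e-01 -7.670e-02 -4.000e-04] F [-0.9 -0.1 -2.5]
scene hook_bar 0.62 [ 0.5267 -0.1515  0.0012] guard mm [-54.7 118.4   1.2]
scene petri_dish 0.63 [ 0.6377 -0.2205  0.004 ] guard mm [65.8 67.8  4. ]
top hook_bar 0.6 [ 0.5267 -0.1493  0.0066] guard mm [-55.  120.5   6.6]
top hook_bar 0.51 [ 0.6492 -0.3577  0.0396] guard mm [ 98.9 -65.9  39.6]
top canister 0.7 [ 6.083e-01 -3.515e-01 -2.000e-04] guard mm [ 57.5 -66.3  -0.2]
top petri_dish 0.61 [ 0.6333 -0.2132  0.0009] guard mm [60.3 74.3  0.9]
tcp guard [ -77.9 -104.7  118.5]
```

View pics/w4.png

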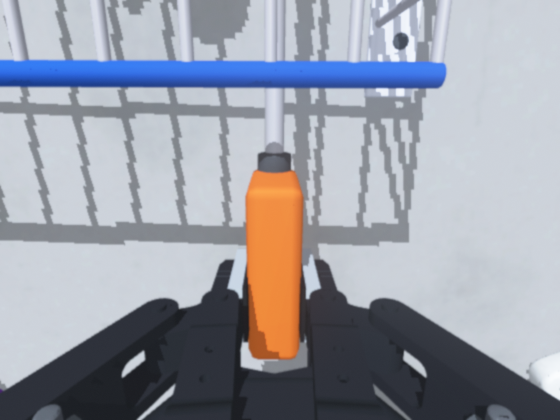

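View pics/t4.png

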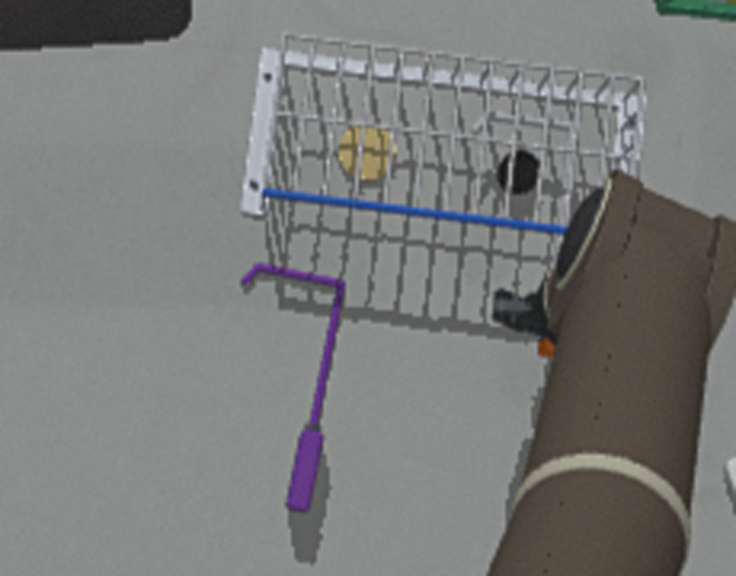

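View pics/s4.png

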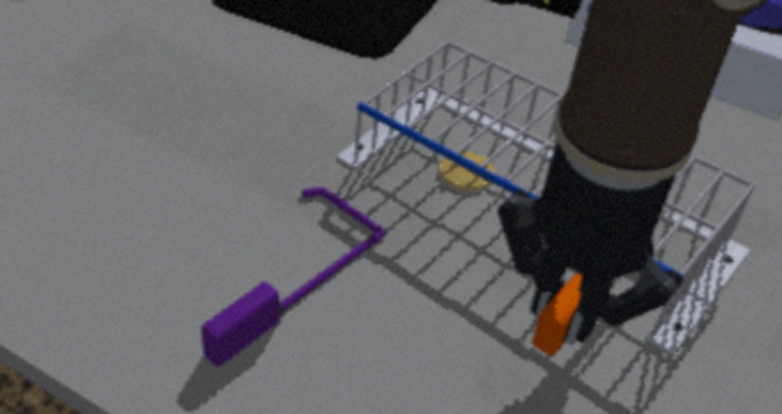

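The top picture shows the crossbar at about (475–570,125), behind the canister at (518,172) and laterally centred on it. Both are under the roof and nothing is in contact. Lowering.

Call:
send_rows(travel=[[0,0,-0.3],[0,0,-0.4],[0,0,-0.4],[0,0,-0.2],[0,0,-0.1],[0,0,0],[0,0,0]], spin=[0,0,0,0,0,0,0], grip=[1,1,1,1,1,1,1])

```text
t: 11.1
tool_pos: [0.4687, -0.3684, 0.0836]
tool_rot: [-0.0, 0.997, -0.077, -0.0]
ft_force: [0.8, 0.8, -0.6]
finger_gap: 0.0189
```

Call:
send_rows(travel=[[0,0,-0.04],[0,0,-0.04],[0,0,0],[0,0,0]], spin=[0,0,0,0], grip=[1,1,1,1])

```text
t: 11.43
tool_pos: [0.4688, -0.3685, 0.0821]
tool_rot: [0.0, 0.997, -0.077, 0.0]
ft_force: [-0.0, -0.5, -2.1]
finger_gap: 0.0194
```

```bash
python3 look.py 5
```

```text
tcp [ 0.4688 -0.3685  0.0821] [ 1.00e-04  9.97e-01 -7.69e-02  1.00e-04] F [-0.  -0.5 -2.1]
scene hook_bar 0.74 [ 0.5238 -0.1561  0.0052] guard mm [-56.8 113.3   5.2]
scene hook_bar 0.19 [ 0.4791 -0.3694  0.0051] guard mm [ -67.2 -104.4    5.1]
top hook_bar 0.69 [ 0.5255 -0.1484  0.0047] guard mm [-56.4 121.2   4.7]
top hook_bar 0.52 [ 0.6494 -0.356   0.0045] guard mm [ 98.8 -64.2   4.5]
top canister 0.62 [ 6.105e-01 -3.513e-01  5.000e-04] guard mm [ 59.7 -65.7   0.5]
top petri_dish 0.74 [ 0.6325 -0.2162  0.0007] guard mm [60.  71.2  0.7]
top petri_dish 0.64 [ 6.498e-01 -3.569e-01  5.000e-04] guard mm [ 99.4 -65.    0.5]
tcp guard [ -77.6 -105.1   82.1]
```

View pics/t5.png

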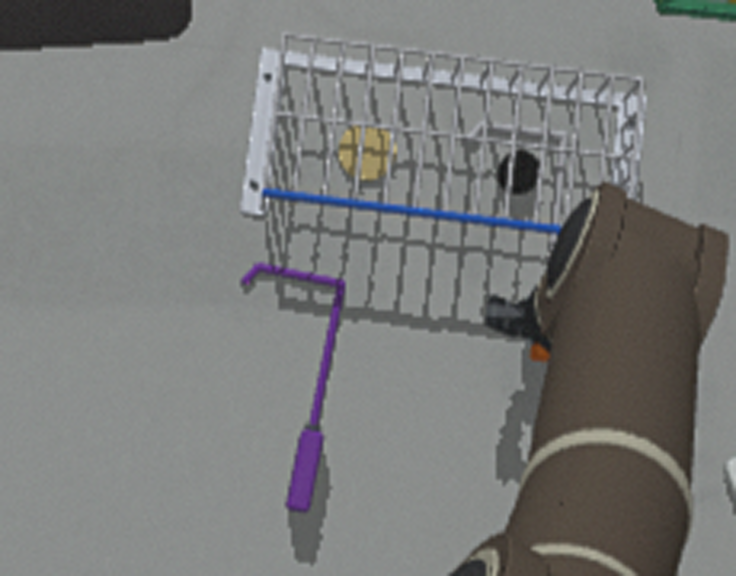

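The crossbar is down at about (480–560,130) behind the canister, and it is not touching anything. Drawing out slowly along the guard's -x.

Call:
send_rows(travel=[[-0.1,0.016,-0.03],[-0.2,0.032,0],[-0.2,0.032,0],[-0.2,0.032,0],[-0.25,0.04,0],[-0.25,0.04,0],[-0.25,0.04,0],[-0.25,0.04,0],[-0.25,0.04,0],[-0.25,0.04,0],[-0.2,0.032,0],[-0.1,0.016,0]], spin=[0,0,0,0,0,0,0,0,0,0,0,0], grip=[1,1,1,1,1,1,1,1,1,1,1,1])

```text
t: 13.03
tool_pos: [0.4053, -0.3584, 0.0812]
tool_rot: [0.0, 0.997, -0.077, -0.0]
ft_force: [-0.2, -0.4, -2.2]
finger_gap: 0.019
```

```bash
python3 look.py 6
```

```text
tcp [ 0.4053 -0.3584  0.0812] [ 0.00e+00  9.97e-01 -7.72e-02 -2.00e-04] F [-0.2 -0.4 -2.2]
scene hook_bar 0.97 [ 0.5244 -0.1522  0.0067] guard mm [-56.8 117.3   6.7]
scene petri_dish 0.74 [ 0.6376 -0.221   0.0017] guard mm [65.8 67.3  1.7]
top hook_bar 0.69 [ 0.5251 -0.1467  0.0048] guard mm [-57.  122.9   4.8]
top hook_bar 0.47 [ 0.5856 -0.3477  0.0025] guard mm [ 34.5 -66.1   2.5]
top canister 0.56 [ 0.5614 -0.3433 -0.0022] guard mm [  9.9 -65.5  -2.2]
top petri_dish 0.55 [ 0.6328 -0.2166  0.0011] guard mm [60.3 70.8  1.1]
tcp guard [-141.9 -105.2   81.2]
```

View pics/t6.png

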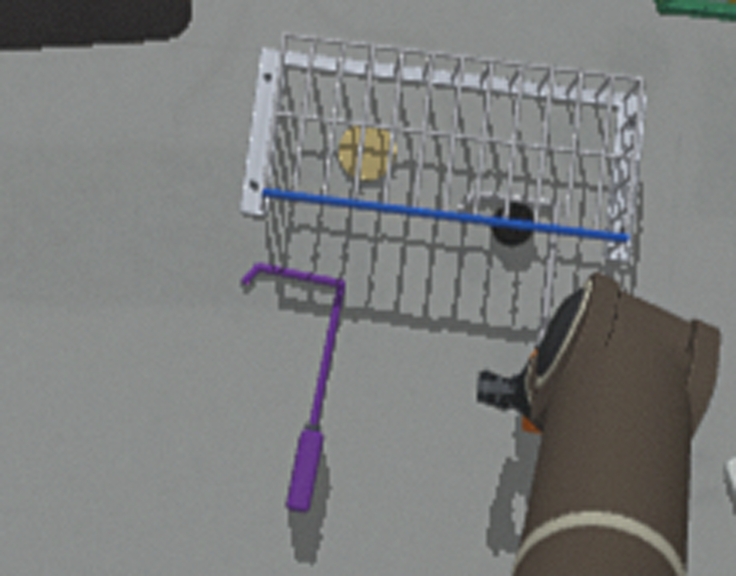

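View pics/w6.png

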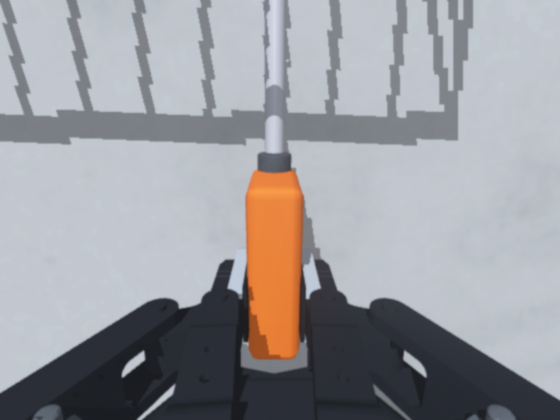

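The canister is moving with the bar, still standing, at about (513,223) under the blue bar. The dish has not moved. I continue about 75 mm.

Call:
send_rows(travel=[[-0.15,0.024,0],[-0.25,0.04,0],[-0.3,0.048,0],[-0.3,0.048,0],[-0.3,0.048,0],[-0.3,0.048,0],[-0.3,0.048,0],[-0.3,0.048,0],[-0.3,0.048,0],[-0.25,0.04,0],[-0.15,0.024,0],[-0.05,0.008,0]], spin=[0,0,0,0,0,0,0,0,0,0,0,0], grip=[1,1,1,1,1,1,1,1,1,1,1,1])

```text
t: 14.63
tool_pos: [0.3317, -0.3466, 0.0812]
tool_rot: [0.0, 0.997, -0.077, -0.0]
ft_force: [1.7, -0.1, -1.7]
finger_gap: 0.0191
```

```bash
python3 look.py 7
```

```text
tcp [ 0.3317 -0.3466  0.0812] [ 0.00e+00  9.97e-01 -7.72e-02 -1.00e-04] F [ 1.7 -0.1 -1.7]
scene hook_bar 0.76 [ 0.522  -0.1502  0.0047] guard mm [-59.5 118.9   4.7]
top hook_bar 0.82 [ 0.5261 -0.1483  0.003 ] guard mm [-55.8 121.4   3. ]
top hook_bar 0.8 [ 0.5144 -0.3341  0.0028] guard mm [-38.  -63.9   2.8]
top canister 0.63 [ 0.4918 -0.3321  0.0016] guard mm [-60.6 -65.5   1.6]
top petri_dish 0.6 [ 0.6327 -0.2137  0.002 ] guard mm [59.8 73.7  2. ]
tcp guard [-216.4 -105.2   81.2]
```

View pics/t7.png

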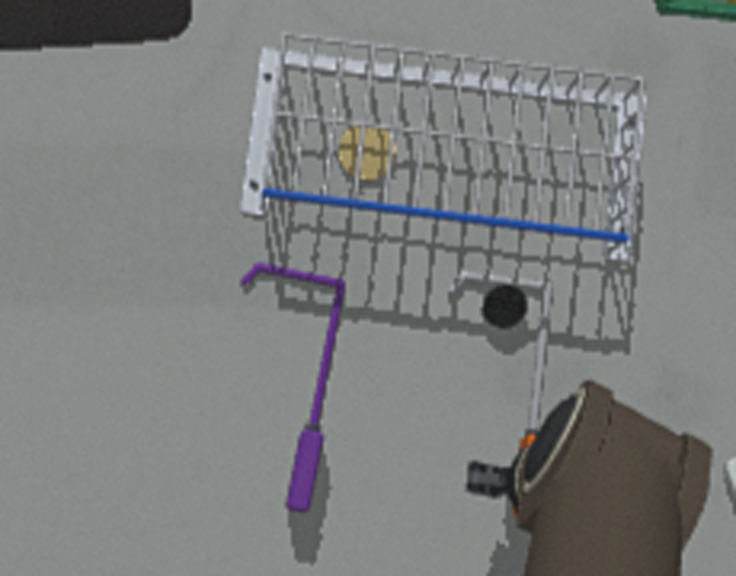

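View pics/s7.png

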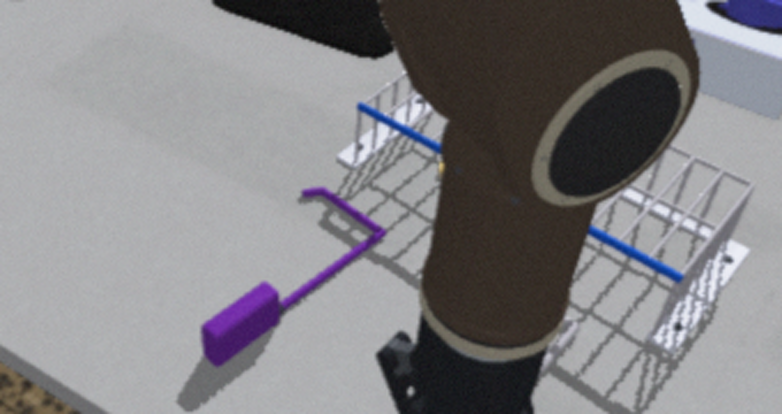

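The canister stands at guard x≈-60 mm, which leaves about 42 mm clear. It is at (505,305) in the crop, with the crossbar behind it. Lowering the rod the last 1–2 mm by feel.

Call:
send_rows(travel=[[0.04,-0.006,-0.02],[0,0,-0.02],[0,0,-0.02],[0,0,0],[0,0,0]], spin=[0,0,0,0,0], grip=[1,1,1,1,1])

```text
t: 15.65
tool_pos: [0.3336, -0.3468, 0.0797]
tool_rot: [0.0, 0.997, -0.077, 0.0]
ft_force: [-0.1, -0.9, -1.0]
finger_gap: 0.019
```

Call:
send_rows(travel=[[0,0,-0.02],[0,0,-0.02],[0,0,0],[0,0,0]], spin=[0,0,0,0], grip=[1,1,1,1])

```text
t: 15.98
tool_pos: [0.3335, -0.3468, 0.0796]
tool_rot: [0.0, 0.997, -0.077, 0.0]
ft_force: [-2.4, 3.3, 13.1]
finger_gap: 0.0189
```

Contact with the desk at 13 N. Easing off slightly, opening, then going straight up.

Call:
send_rows(travel=[[0,0,0.02],[0,0,0],[0,0,0],[0,0,0],[0,0,0],[0,0,0],[0,0,0],[0,0,0],[0,0,0],[0,0,0]], spin=[0,0,0,0,0,0,0,0,0,0], grip=[1,0.8,0.7,0.6,0.4,0.2,0,0,0,0])

```text
t: 16.82
tool_pos: [0.3334, -0.3468, 0.0791]
tool_rot: [-0.0, 0.997, -0.077, -0.0]
ft_force: [0.4, 0.8, -0.2]
finger_gap: 0.0853
```

Call:
send_rows(travel=[[0,0,0.3],[0,0,0.7],[0,0,1],[0,0,1],[0,0,1],[0,0,1],[0,0,1],[0,0,0.5],[0,0,0]], spin=[0,0,0,0,0,0,0,0,0], grip=[0,0,0,0,0,0,0,0,0])

```text
t: 17.57
tool_pos: [0.3344, -0.3476, 0.2452]
tool_rot: [0.002, 0.997, -0.077, 0.002]
ft_force: [0.9, -0.5, -0.4]
finger_gap: 0.0855
```

Call:
send_rows(travel=[[0,-0.7,0],[0,-1,0],[0,-1,0],[0,-1,0],[0,-1,0],[0,-1,0],[0,-0.5,0],[0,0,0]], spin=[0,0,0,0,0,0,0,0], grip=[0,0,0,0,0,0,0,0])

```text
t: 18.23
tool_pos: [0.3321, -0.5043, 0.2405]
tool_rot: [0.0, 0.997, -0.078, -0.001]
ft_force: [-0.4, 0.3, 0.1]
finger_gap: 0.0851
```

```bash
python3 look.py 8
python3 - <<'E'
from h import *
k=camera('scene'); P=cloud(k)
for q in models.masks_of('scene','canister'):
    A=P[q['mask']&(k['depth']>0)]; print('canister',round(q['score'],2),np.median(A,0).round(3),A.min(0).round(3),A.max(0).round(3))
for q in models.masks_of('scene','hooked_rod'):
    A=P[q['mask']&(k['depth']>0)]; print('rod',round(q['score'],2),A.mean(0).round(3),np.percentile(A,2,axis=0).round(3),np.percentile(A,98,axis=0).round(3))
E
```

```text
tcp [ 0.3321 -0.5043  0.2405] [ 1.000e-04  9.969e-01 -7.850e-02 -6.000e-04] F [-0.4  0.3  0.1]
wrist canister 0.77 [ 0.4946 -0.3407 -0.    ] guard mm [-56.4 -73.5  -0. ]
scene hook_bar 0.84 [ 0.523  -0.1516  0.0012] guard mm [-58.4 117.7   1.2]
scene hook_bar 0.72 [ 0.5179 -0.3339  0.0058] guard mm [-34.5 -63.2   5.8]
scene canister 0.67 [ 0.4926 -0.3328 -0.0022] guard mm [-59.7 -66.1  -2.2]
scene petri_dish 0.81 [ 0.6402 -0.2211  0.0032] guard mm [68.3 67.6  3.2]
top hook_bar 0.97 [ 0.5144 -0.3323  0.002 ] guard mm [-38.3 -62.1   2. ]
top hook_bar 0.83 [ 0.5246 -0.1514  0.0043] guard mm [-56.8 118.1   4.3]
top canister 0.68 [ 0.4921 -0.3337  0.0019] guard mm [-60.  -67.    1.9]
top petri_dish 0.72 [ 0.6337 -0.2138 -0.0024] guard mm [60.9 73.7 -2.4]
tcp guard [-191.1 -260.8  240.5]
canister 0.84 [ 0.486 -0.335  0.019] [ 0.474 -0.353 -0.002] [ 0.51  -0.315  0.022]
rod 0.97 [ 0.391 -0.351  0.02 ] [ 0.309 -0.375 -0.001] [ 0.522 -0.296  0.041]
rod 0.89 [ 0.397 -0.16   0.02 ] [ 0.318 -0.191 -0.001] [ 0.533 -0.118  0.041]
```

View pics/t8.png

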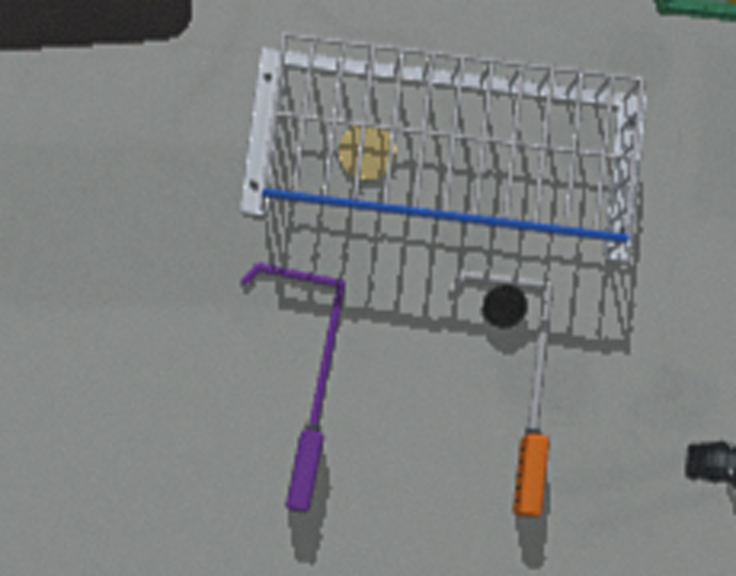

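View pics/s8.png

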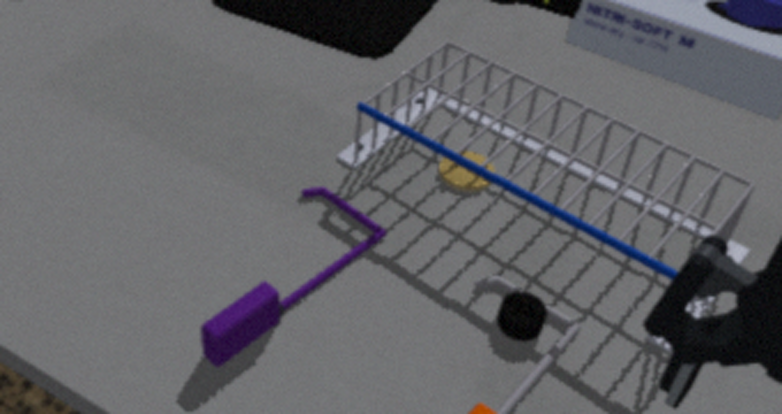

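The pictures show the canister upright at (505,305), clear of the guard. The orange rod lies flat with its handle top at z≈0.040, the dish at (365,152) has not moved, and the gripper is clear of everything. Handing in.

```bash
python3 -c "
from workcell import job; print(job.finish_job())"
```

```text
the job is handed in; nothing more can be done
None
```

I drew the canister out with the orange hooked rod, laid the rod flat on the desk and let go, then handed the job in at about 19 s of the 48 s allowed. I passed the hook in over the canister, under the roof, and lowered it behind before pulling. The gripper never touched the canister.

**Last checks:**
- **Canister:** it stands upright about 40 mm in front of the guard. The scene and top cameras agree on its place, and its top is at about 20 mm.
- **Rod:** it lies flat on the desk, with its handle top at about 40 mm.
- **Petri dish:** I saw no movement; the readings before and after agree within the few-millimetre error of the measurement.
- **Purple rod:** it was left alone and has not moved.
- **Gripper:** it is raised and touching nothing. The highest force I read was about 13 N, when the rod was set down.

**Disagreements:** the wrist camera put the canister about 7 mm further right than the other two cameras did. Some network detections were wrong: one took the hook for a second dish, and one placed a faint second hook on the rod's handle. None of these affected the result.

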